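# Slide a stone box home down its rack lane

## Task

One glass-topped stone box stands askew on the front of the rack board, before the one empty lane: push it along the board into that lane until it is fully home and square against the cork stop, level with its two neighbours. A knock would throw the sorted stones out of their cells, so the box must not touch the guide rail on either side on its way, and it must stay flat on the board, never picked up or tipped. Push on its wood, never on the glass, and leave the two boxes already home and everything else on the bench where they are.

Things in the scene. Friction and masses are not known exactly. Their poses are not given: they have to be found in the camera images.
- stone_box: The box to push: closed, rigid, dark wood with a glass window in its lid over nine cells of coloured stones; 92 mm along its x, 96 along y, 48 high, 0.3 to 0.6 kg. Origin: centre of its underside. Its x points down the lane when square (brass catch on the -x side, hinges on +x). Slides with wood friction, stops when not pushed; push it 20 to 40 mm above the board, over the rails.
- stone_box_glass: The glass pane in the stone box's lid, 68 x 72 mm, set 2.5 mm below the top of the 12 mm wide wooden lid frame. Origin is that of the box. Not to be pressed.
- berth: The empty place: grey felt pad 88 x 90 mm, flat at the end of the one empty lane (any of the three). Origin: on the board's top, 15 mm above the bench, where the box's origin comes when home in mid-lane (the stop is 0.5 mm further). x along the lane to the stop, y across, z up.
- rack: Brown wooden board 370 mm (x) by 386 (y), 15 thick, fixed; origin: centre of its underside, x along the lanes away from the robot. Three lanes at y = -124, 0, 124 mm, 114 clear between rails (9 to spare each side of a box). Rails from x = 10 to 165 mm; the board's front, x = -185 to 10, is bare. Stop at the far end 36 mm high, cork face at x = 165.5.
- rails: The four aluminium guide rails, 10 mm wide, 12 mm high above the board, 155 mm long, centred at y = -186, -62, +62, +186 mm of the rack; same origin and axes as the rack.
- home_box_a: A like stone box already home in another lane, loose, origin at the centre of its underside; leave it.
- home_box_b: The other like stone box already home, loose, origin at the centre of its underside; leave it.
- gem_jar: Small jar, 34 mm across, 42 mm tall, standing on the board in an occupied lane close behind home_box_a (on the robot's side); origin centre of its underside; leave it.
- solder_tin: Small flat tin, 40 mm across, 22 mm tall, standing on the board in an occupied lane close behind home_box_b; origin centre of its underside; leave it.
- flat_file: File with a wooden handle lying on the bench right of the rack, 253 mm long along its x, 28 mm high; origin at the joint of handle and blade; leave it.
- mandrel: Steel ring mandrel standing upright on a 64 mm foot left of the rack, 192 mm tall; origin centre of its underside; leave it.
- flux_bottle: White bottle left of the rack, 48 mm across, 110 mm tall; origin centre of its underside; leave it.
- hammer: Hammer lying on the bench right of the rack, 240 mm long; origin on the bench near its middle; leave it.

How it is judged:
At the end, for the whole second after the job is handed in: The stone box rests flat on the board in the empty lane, its forward side within 6 mm of fully home at the cork stop, square to the lane within 3.4 degrees and within 10 mm of the middle of the lane; the two other boxes are within 6 mm, and the bystanders within 20 mm, of where they began (x of stone_box in the frame of berth between -0.006 and 0.004 m and y of stone_box in the frame of berth between -0.01 and 0.01 m and z of stone_box in the frame of berth below 0.003 m and angle between stone_box's own z axis and vertical below 0.03 rad and angle between the x axis of stone_box and the x axis of berth, either way round below 0.06 rad and linear speed of stone_box below 0.005 m/s and distance of each of home_box_a, home_box_b from where it was at the start of the episode below 0.006 m and distance of each of gem_jar, solder_tin, flat_file, mandrel, flux_bottle, hammer from where it was at the start of the episode below 0.02 m); the robot touches nothing.
It fails at once if the stone box touches a guide rail (contact force between stone_box and rails above 0.15 N).
It fails at once if the stone box is lifted more than 6 mm off the board or tipped by more than 7 degrees (height (world z) of stone_box above 0.021 m or angle between stone_box's own z axis and vertical above 0.12 rad).
It fails at once if the glass is pressed by the robot (contact force between any of the fingers, the arm and stone_box_glass above 1 N).
It fails at once if a box already home is pushed out of place by more than 6 mm (distance of any of home_box_a, home_box_b from where it was at the start of the episode above 0.006 m).
It fails at once if another thing on the bench is moved by more than 20 mm (distance of any of gem_jar, solder_tin, flat_file, mandrel, flux_bottle, hammer from where it was at the start of the episode above 0.02 m).
It also fails if it takes over 72 s, if anything falls off the work surface, if the arm or the gripper's body presses on something with over 40 N, if the wrist force passes 120 N, or if a joint passes its speed limit or range.

## Robot

A 6-joint arm with a two-finger parallel gripper is mounted at the origin on the work surface. World frame = base frame: x ahead of the robot, y to its left, z up, the work surface at z = 0. Lengths are in m, angles in rad, forces in N, time in s.
With the tool pointing down it reaches from about 0.275 to 0.775 m from the base axis. Payload 14.6 kg.
Tool frame: the origin (TCP) lies at the very end of the fingers, on their centre line; the grasp point (between the pads) lies 19 mm behind it; z points along the fingers, y is the line along which they close (so a half turn about z gives the same grasp; the last joint's range is limited). The gripper opens to 85 mm and grips with 20 to 120 N. Pads are 22 mm wide; open, the fingers measure 114 mm over their backs; the gripper's body (76 mm by 85 mm) begins 54 mm behind the grasp point. The pads swing forward as they close: fully open they stand 13 mm farther back than shut.
Start: joints at [-0.155, 0.263, -0.048, 1.259, 0, 1.415], TCP at [0.525, -0, 0.231] pointing down, gripper open.
Joint ranges: [-2.65, 2.65], [-0.89, 1.7], [-1.18, 1.37], [-2.13, 2.11], [-1.35, 1.29], [-3.14, 3.14]. Speed limits (rad/s): [1.89, 1.89, 2.57, 2.79, 3.14, 3.14].

## Interface

Orientations are given as a unit quaternion [w, x, y, z].
In Python, from workcell import env, vision, nets gives the robot as it stands. The module is installed in compiled form; this text tells all that it offers.
- The arm moves only by the tool step_arm, never from a script. Its argument "increments" is a list of rows, each a list of 2 entries, a list of its own where there are three numbers: the shift along the tool's x, y, z in mm, then the turn about the tool's z in rad. A call has 1 to 8 rows; each row shifts and turns the commanded pose from where the row before left it, along the tool's axes as they then stand; what a row does not reach is not made up. A row lasts 1/12 s, in which the tool goes at most 41.7 mm and 7.16 degrees, less where a joint would pass 70% of its speed; a pose out of reach is approached as far as the arm can. A call is refused whole if a number of a shift passes 41.7 or a number of a turn 0.125, either way. A call with a gripper value outside its range is refused whole. "fingers" is the closure in counts, from 0 (fully open) to 255 (shut), set as the call begins (left out, the last holds). The fingers move at their own pace and stop on an object; "squeeze" is the grip in N (left out, the last holds). Time passes only in rows, so rows that do not move let the fingers close. It gives the time, the measured TCP pose, the force, the opening and the grip force at its end, in the units of the state.
- env.sense(): the state, without advancing time (a new reading comes with each control period).
- vision.read_camera(name): name is "scene" or "side" or "wrist"; returns a dict with "color" (420x560x3 uint8, blue, green, red), "mtx" (3x3 intrinsics, pixels), "origin" and "rotation" of the camera in the world; the wrist camera has in their place "T_tool_cam" (4x4, takes a point from camera to tool coordinates, whose origin is the TCP and whose axes are the flange's). Camera axes: x right, y down, z forward; pixel columns grow to the right and rows downward; lengths in m; the calibration is good to about 2 mm. A picture is of the moment at which its call begins: read the wrist's pose just before it. There is no depth.
- env.sign_off(): hands the job in; it is judged then, once.
Trained networks look in a picture, given as the dict that the camera call returned (one of the last four; its "shot" number tells which), for a name from the list of things; names that differ only in an ending like _2 or _b are one class to them, and where a whole thing is asked for, a point or a joint stands for the part that bears it (a point fixed in the world has none). Each returns a list of dicts, best first, with "conf" (0 to 1); they miss things now and then, are a little off and sometimes report something else, mostly with a low value. They report only what shows in the picture. A call takes as long as a camera call.
- nets.boxes_of(picture, target): "location" ([column, row] in pixels, amid what is visible of it).
- nets.silhouettes(picture, target): "pixels" (420x560 bool, what is visible of it) and "location" ([column, row] in pixels, amid what is visible of it).
- nets.tip_of(picture, target): "location" ([column, row] in pixels: a listed point, or the origin of a listed thing).
The state is a dict: "t": time; "joint_positions": joint angles; "qd": joint speeds; "tau": joint torques, N m; "ee_pos": TCP position; "orientation": TCP orientation; "force": force on the tool from outside, world axes, zero at the start; "ft_torque": the same for the moment, N m; "finger_gap": finger opening in m; "grasp_force": force on a finger pad.
Only numpy, scipy, OpenCV 4.12 (cv2) and the standard library are available. Lean on these libraries where they do the work, as an engineer would, in place of code of your own. Each camera call takes 0.05 s, during which the arm holds its last target. There are 200 camera calls.

## Working session

There is one attempt and no reset: what is moved stays moved. The work goes in short steps, Python scripts to look and compute and a tool call to move; the robot and the scene stay as the last step left them, time stands still between calls to the robot, and variables do not carry over. Pictures are saved under pics/ and viewed, at most 10 in all, crops included, and the job is handed in when it is done.

Besides the shell and the picture viewer there is one more tool, called after ">>>" as a command line: name --argument value ..., lists and objects as JSON in quotes. step_arm: Moves the arm, as the interface text tells. Its arguments: {"type":"object","properties":{"increments":{"type":"array","items":{"type":"array"}},"fingers":{"type":"number"},"squeeze":{"type":"number"}},"required":["increments"]}

```bash
mkdir -p pics; cat > h.py <<'E'
import numpy as np, cv2
from workcell import env, vision, nets
from scipy.spatial.transform import Rotation as R
def cam(n):
    s=env.sense(); p=vision.read_camera(n)
    if n=="wrist":
        q=s["orientation"]; Rt=R.from_quat([q[1],q[2],q[3],q[0]]).as_matrix()
        T=np.array(p["T_tool_cam"]); p["O"]=Rt@T[:3,3]+np.array(s["ee_pos"]); p["Rm"]=Rt@T[:3,:3]
    else: p["O"]=np.array(p["origin"]); p["Rm"]=np.array(p["rotation"])
    return p
def onz(p,uv,z):
    d=p["Rm"]@np.linalg.inv(p["mtx"])@np.array([uv[0],uv[1],1.]); return p["O"]+d*(z-p["O"][2])/d[2]
def proj(p,X):
    c=(np.atleast_2d(X)-p["O"])@p["Rm"]; u=c@np.array(p["mtx"]).T; return u[:,:2]/u[:,2:]
E
python3 - <<'E'
from h import *
s=env.sense(); print(s["t"],s["ee_pos"],s["orientation"],s["force"],s["finger_gap"])
for n in ["scene","side","wrist"]:
    p=cam(n); cv2.imwrite(f"pics/{n}0.png",p["color"]); print(n,p["O"].round(3),p["Rm"][:,2].round(2))
    for t,z in [("stone_box",.015),("berth",.015),("rack",0),("rails",0),("gem_jar",.015),("solder_tin",.015),("stone_box_glass",.015)]:
        print(t,[(np.round(d["location"]),round(d["conf"],2),onz(p,d["location"],z)[:2].round(3)) for d in nets.tip_of(p,t)[:3]])
E
```

```text
0.0 [5.24751613e-01 3.32467596e-05 2.30825840e-01] [-4.26110419e-04  7.07115524e-01  7.07097852e-01 -2.87768358e-04] [ 0.53638156 -0.21349071 -0.48841241] 0.08543291582410906Traceback (most recent call last):
  File "<stdin>", line 4, in <module>
IndexError: too many indices for array: array is 1-dimensional, but 2 were indexed
```

```bash
sed -i 's|else: p\["O"\].*|else:\n        q=np.array(p["rotation"]).ravel(); p["O"]=np.array(p["origin"]); p["Rm"]=(R.from_quat([q[1],q[2],q[3],q[0]]) if len(q)==4 else R.from_rotvec(q)).as_matrix()|' h.py
python3 - <<'E'
from h import *
print(vision.read_camera("scene")["rotation"])
for n in ["scene","side","wrist"]:
    p=cam(n); cv2.imwrite(f"pics/{n}0.png",p["color"]); print(n,p["O"].round(3),p["Rm"][:,2].round(2))
    for t,z in [("stone_box",.015),("berth",.015),("rack",0),("rails",0),("gem_jar",.015),("solder_tin",.015),("stone_box_glass",.015)]:
        print(t,[(np.round(d["location"]),round(d["conf"],2),onz(p,d["location"],z)[:2].round(3)) for d in nets.tip_of(p,t)[:3]])
E
```

```text
[-0.34090601  0.91210203  0.21264412 -0.08145831]
scene [ 1.032 -0.931  1.247] [-0.29  0.59 -0.75]
stone_box [(array([281., 168.]), 0.81, array([0.482, 0.19 ]))]
berth [(array([331., 191.]), 0.7, array([0.677, 0.167]))]
rack [(array([282., 212.]), 0.95, array([0.568, 0.026])), (array([280., 172.]), 0.61, array([0.482, 0.185]))]
rails [(array([280., 210.]), 0.59, array([0.557, 0.031])), (array([195., 350.]), 0.45, array([ 0.571, -0.497])), (array([281., 168.]), 0.41, array([0.475, 0.204]))]
gem_jar []
solder_tin [(array([273., 239.]), 0.53, array([ 0.594, -0.093]))]
stone_box_glass [(array([283., 168.]), 0.66, array([0.487, 0.196]))]
side [ 0.34  -0.907  0.807] [ 0.21  0.73 -0.65]
stone_box [(array([234., 167.]), 0.83, array([0.495, 0.196]))]
berth [(array([302., 165.]), 0.53, array([0.691, 0.156]))]
rack [(array([268., 205.]), 0.59, array([0.553, 0.02 ])), (array([287., 126.]), 0.21, array([0.714, 0.408]))]
rails [(array([272., 205.]), 0.83, array([0.566, 0.019]))]
gem_jar [(array([286., 198.]), 0.6, array([0.605, 0.018]))]
solder_tin [(array([300., 228.]), 0.75, array([ 0.606, -0.103]))]
stone_box_glass [(array([234., 171.]), 0.83, array([0.491, 0.176]))]
wrist [0.524 0.085 0.373] [-0.   -0.33 -0.94]
stone_box []
berth []
rack [(array([311., 138.]), 0.72, array([0.563, 0.035]))]
rails []
gem_jar [(array([351., 156.]), 0.84, array([0.603, 0.018]))]
solder_tin [(array([339., 258.]), 0.72, array([ 0.598, -0.1  ])), (array([311., 137.]), 0.33, array([0.561, 0.037]))]
stone_box_glass [(array([424., 151.]), 0.39, array([0.679, 0.023]))]
```

View pics/scene0.png

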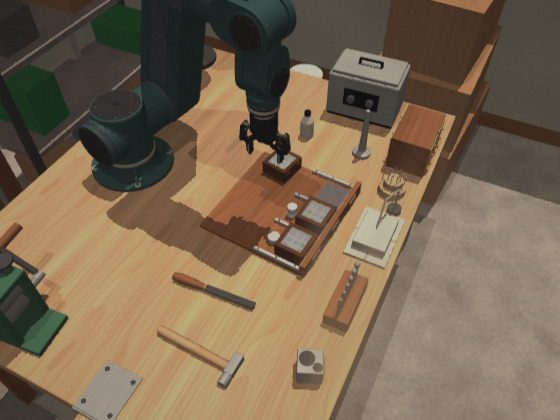

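View pics/wrist0.png

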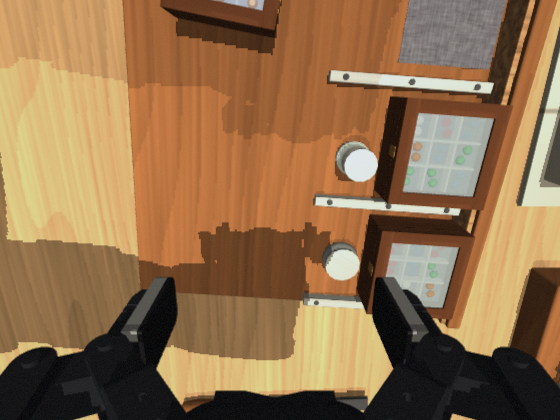

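>>> step_arm --increments '[[[0, 0, 0], 0.12], [[0, 0, 0], 0.12], [[0, 0, 0], 0.12], [[0, 0, 0], 0.12], [[0, 0, 0], 0.12], [[0, 0, 0], 0.12], [[0, 0, 0], 0.12], [[0, 0, 0], 0.12]]' --fingers 0

```text
t: 1.97
ee_pos: [0.525, -0.0, 0.2313]
orientation: [0.0, 0.955, 0.298, 0.0]
force: [-1.0, -0.5, 0.4]
finger_gap: 0.0855
grasp_force: 0.0
```

```bash
python3 -c "
from h import *
s=env.sense();print(s['joint_positions'],s['orientation'])"
```

```text
[-1.55294813e-01  2.63094328e-01 -4.83014553e-02  1.25939601e+00
 -7.68368027e-06  2.38141398e+00] [4.44764469e-06 9.54612001e-01 2.97852190e-01 3.34770941e-07]
```

>>> step_arm --increments '[[[0, 0, 0], -0.12], [[0, 0, 0], -0.12], [[0, 0, 0], -0.12], [[0, 0, 0], -0.12], [[0, 0, 0], -0.12], [[0, 0, 0], -0.12], [[0, 0, 0], -0.12], [[0, 0, 0], -0.12]]'

```text
t: 2.63
ee_pos: [0.525, -0.0, 0.2313]
orientation: [-0.0, 0.705, 0.709, -0.0]
force: [-0.3, -0.0, -0.5]
finger_gap: 0.0853
grasp_force: 0.0
```

>>> step_arm --increments '[[[0, 0, 0], -0.12], [[0, 0, 0], -0.12], [[0, 0, 0], -0.12], [[0, 0, 0], -0.12], [[0, 0, 0], -0.12], [[0, 0, 0], -0.12], [[0, 0, 0], -0.12], [[0, 0, 0], -0.12]]'

```text
t: 3.3
ee_pos: [0.525, -0.0, 0.2313]
orientation: [0.0, 0.298, 0.955, -0.0]
force: [0.1, 0.4, -0.3]
finger_gap: 0.085
grasp_force: 0.0
```

>>> step_arm --increments '[[[0, 0, 0], -0.12], [[0, 0, 0], -0.12], [[0, 0, 0], -0.12], [[0, 0, 0], -0.12], [[0, 0, 0], -0.12], [[0, 0, 0], 0], [[20, 30, 0], 0], [[25, 35, 0], 0]]'

```text
t: 3.97
ee_pos: [0.4819, 0.0639, 0.2307]
orientation: [-0.0, 0.009, 1.0, -0.0]
force: [-0.1, 1.1, -0.6]
finger_gap: 0.0855
grasp_force: 0.0
```

>>> step_arm --increments '[[[25, 35, 0], 0], [[25, 35, 0], 0], [[20, 30, 0], 0], [[20, 15, 0], 0], [[0, 0, 0], 0], [[0, 0, 0], 0]]'

```text
t: 4.47
ee_pos: [0.3936, 0.1788, 0.2316]
orientation: [0.0, 0.006, 1.0, 0.0]
force: [0.3, 0.2, 0.4]
finger_gap: 0.0855
grasp_force: 0.0
```

```bash
python3 - <<'E'
from h import *
s=env.sense(); print(s["t"],s["ee_pos"],s["orientation"],s["joint_positions"])
p=cam("wrist"); cv2.imwrite("pics/w1.png",p["color"])
for t,z in [("stone_box",.015),("berth",.015),("rack",0),("gem_jar",.015)]:
    print(t,[(np.round(d["location"]),round(d["conf"],2),onz(p,d["location"],z)[:2].round(3)) for d in nets.tip_of(p,t)[:3]])
np.savez("w1.npz",O=p["O"],Rm=p["Rm"],mtx=p["mtx"])
E
```

```text
4.4667 [0.39361597 0.1788374  0.23157405] [3.20452716e-04 6.08909249e-03 9.99981408e-01 5.87266551e-05] [ 2.37550560e-01  1.03781859e-01 -2.52952878e-01  1.21341128e+00
 -4.06252371e-05  2.49728807e-01]
stone_box [(array([279., 255.]), 0.75, array([0.49 , 0.183]))]
berth [(array([257., 389.]), 0.89, array([0.689, 0.152])), (array([165., 386.]), 0.56, array([0.681, 0.03 ]))]
rack []
gem_jar []
```

View pics/w1.png

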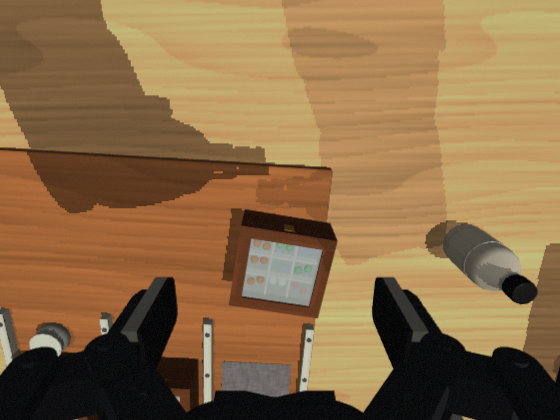

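```bash
python3 - <<'E'
import cv2
a=cv2.imread("pics/w1.png")[150:400,180:360]; b=cv2.imread("pics/wrist0.png")[50:230,300:520]
cv2.imwrite("pics/c1.png",cv2.resize(a,None,fx=2.4,fy=2.4,interpolation=3))
cv2.imwrite("pics/c2.png",cv2.resize(b,None,fx=3,fy=3,interpolation=3))
E
```

```text
(no output)
```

View pics/c1.png

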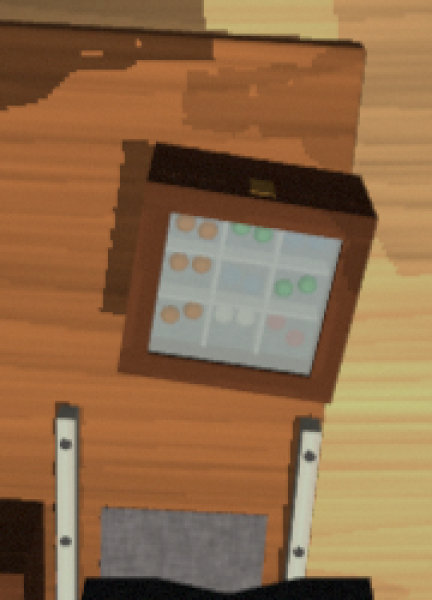

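View pics/c2.png

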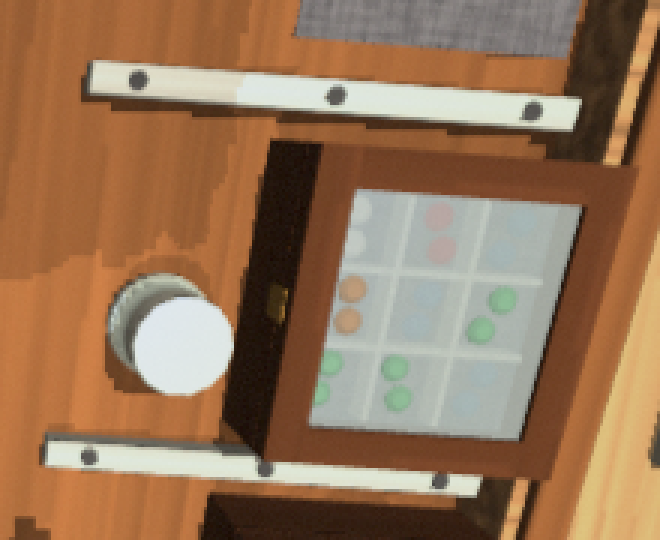

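```bash
cat > fit.py <<'E'
from h import *
from scipy.optimize import least_squares
def fit(items,x0):
    # items: (cam, local pts Nx3 (z world), pix Nx2)
    def W(q,L):
        c,s=np.cos(q[2]),np.sin(q[2]); return np.c_[q[0]+c*L[:,0]-s*L[:,1],q[1]+s*L[:,0]+c*L[:,1],L[:,2]]
    f=lambda q:np.concatenate([(proj(p,W(q,L))-P).ravel() for p,L,P in items])
    r=least_squares(f,x0,loss="soft_l1"); return r.x,f(r.x).reshape(-1,2)
E
python3 - <<'E'
from fit import *
d=np.load("w1.npz"); p1={k:d[k] for k in d}
# wrist0 camera: rebuild from the initial pose with the same T_tool_cam
s=env.sense(); q=s["orientation"]; Rn=R.from_quat([q[1],q[2],q[3],q[0]]).as_matrix()
Trt=Rn.T@p1["Rm"]; tt=Rn.T@(p1["O"]-np.array(s["ee_pos"]))
q=[-4.26110419e-04,7.07115524e-01,7.07097852e-01,-2.87768358e-04]; R0=R.from_quat([q[1],q[2],q[3],q[0]]).as_matrix()
p0=dict(O=R0@tt+[.52475,0,.23083],Rm=R0@Trt,mtx=p1["mtx"])
c1=lambda a:np.array(a)/2.4+[180,150]; c2=lambda a:np.array(a)/3+[300,50]
m=1e-3
L1=np.array([[10,62,27],[87.5,62,27],[10,186,27],[87.5,186,27],[-185,193,15]])*m; P1=c1([[67,418],[66,541],[311,431],[299,551],[364,44]])
L2=np.array([[10,62,27],[87.5,62,27],[165,62,27],[10,-62,27],[87.5,-62,27],[165,-62,27]])*m; P2=c2([[90,77],[336,95],[578,115],[45,450],[265,468],[479,486]])
for it in ([(p1,L1,P1)],[(p0,L2,P2)],[(p1,L1,P1),(p0,L2,P2)]):
    x,r=fit(it,[.56,.03,-.07]); print("rack",x.round(4),r.round(1).tolist())
np.save("rack.npy",x)
LB=np.array([[-46,-48,63],[-46,48,63],[46,48,63],[46,-48,63],[-46,-48,15],[-46,48,15]])*m
PB=c1([[148,188],[378,216],[331,403],[119,370],[155,143],[362,177]])
b,r=fit([(p1,LB,PB)],[.49,.18,-.15]); print("box",b.round(4),r.round(1).tolist())
c,s_=np.cos(x[2]),np.sin(x[2]); Ri=np.array([[c,s_],[-s_,c]])
print("box in rack",(Ri@(b[:2]-x[:2])*1e3).round(1),np.degrees(b[2]-x[2]))
E
```

```text
rack [ 0.561   0.0347 -0.0672] [[-1.1, 0.4], [-0.1, -0.1], [0.5, -0.4], [0.2, -0.1], [0.2, 0.1]]
rack [ 0.5631  0.0369 -0.0765] [[-0.2, -0.8], [0.0, -0.0], [0.7, -0.0], [-0.4, 1.2], [-0.6, 0.5], [0.5, -0.2]]
rack [ 0.5626  0.0354 -0.064 ] [[-0.4, 1.4], [0.8, 0.8], [1.1, 0.4], [0.9, 0.5], [0.3, 1.0], [-1.7, 0.7], [-1.4, 0.4], [-0.5, -0.7], [-0.2, 2.4], [-0.4, 0.9], [0.9, -0.7]]
box [ 0.4875  0.1854 -0.1794] [[-0.8, -2.5], [0.6, 0.9], [0.7, 0.7], [-0.5, 1.8], [0.3, -0.3], [-0.3, -1.0]]
box in rack [-84.6 144.9] -6.610279264135906
```

>>> step_arm --increments '[[[0, 0, 0], 0.125], [[0, 0, 0], 0.125], [[0, 0, 0], 0.125], [[0, 0, 0], 0.125], [[0, 0, 0], 0.125], [[0, 0, 0], 0.125], [[0, 0, 0], 0.125], [[0, 0, 0], 0.125]]' --fingers 105 --squeeze 20

```text
t: 5.38
ee_pos: [0.3948, 0.1776, 0.2311]
orientation: [-0.0, 0.488, 0.873, -0.0]
force: [0.0, -0.3, -0.8]
finger_gap: 0.0503
grasp_force: 0.0
```

>>> step_arm --increments '[[[0, 0, 0], 0.125], [[0, 0, 0], 0.125], [[0, 0, 0], 0.125], [[0, 0, 0], 0.125], [[0, 0, 0], 0.125], [[25, 25, 0], 0], [[25, 25, 0], 0], [[25, 25, 0], 0]]'

```text
t: 6.05
ee_pos: [0.4755, 0.2484, 0.2313]
orientation: [0.0, 0.731, 0.683, 0.0]
force: [0.4, -0.2, 0.8]
finger_gap: 0.0505
grasp_force: 0.0
```

>>> step_arm --increments '[[[20.5, 18.5, 0], 0], [[0, 0, 0], 0], [[0, 0, 0], 0]]'

```text
t: 6.3
ee_pos: [0.4948, 0.2674, 0.2302]
orientation: [-0.0, 0.73, 0.683, -0.001]
force: [0.2, 0.4, -0.7]
finger_gap: 0.0502
grasp_force: 0.0
```

```bash
python3 - <<'E'
from h import *
s=env.sense(); q=s["orientation"]; Rt=R.from_quat([q[1],q[2],q[3],q[0]]).as_matrix()
print(s["t"],s["ee_pos"],np.degrees(np.arctan2(Rt[1,0],Rt[0,0])),s["joint_positions"],s["finger_gap"])
p=cam("wrist"); cv2.imwrite("pics/w2.png",p["color"])
for d in nets.tip_of(p,"flux_bottle")[:1]: print(d,onz(p,d["location"],0))
p=cam("scene")
for d in nets.tip_of(p,"flux_bottle")[:1]: print(d,onz(p,d["location"],0))
E
```

```text
6.3 [0.49484588 0.26744022 0.23020682] 86.22903511649068 [ 3.50643153e-01  3.29391540e-01  4.56305208e-02  1.28845901e+00
 -4.72419653e-05  1.98725566e+00] 0.050239732234841974
{'location': [255.4, 37.4], 'conf': 0.64} [0.48389475 0.39911294 0.        ]
{'location': [307.3, 138.1], 'conf': 0.87} [0.49357936 0.38608907 0.        ]
```

View pics/w2.png

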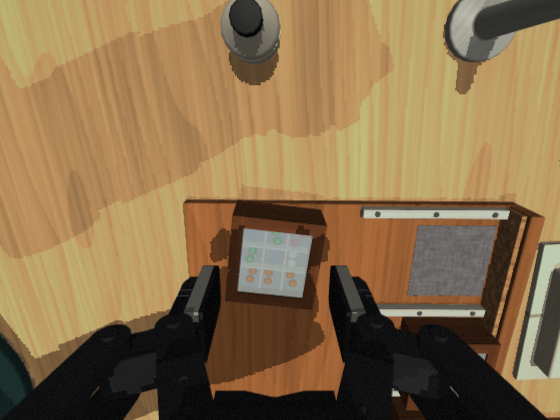

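>>> step_arm --increments '[[[0, 0, 40], 0], [[0, 0, 40], 0], [[0, 0, 40], 0], [[0, 0, 40], 0], [[0, 0, 25], 0], [[0, 0, 10], 0], [[0, 0, 0], 0], [[0, 0, 0], 0]]'

```text
t: 7.17
ee_pos: [0.4942, 0.2673, 0.0375]
orientation: [0.0, 0.73, 0.684, 0.0]
force: [0.5, 0.1, -0.2]
finger_gap: 0.0499
grasp_force: 0.0
```

```bash
python3 - <<'E'
from fit import *
from h import *
s=env.sense(); print(s["ee_pos"],s["force"])
p=cam("side"); P=cv2.resize(p["color"][80:280,140:380],None,fx=3,fy=3,interpolation=3); cv2.imwrite("pics/s1.png",P[:600,:720])
E
```

```text
[0.49422451 0.26728207 0.03751363] [ 0.49307788  0.11542579 -0.22176106]
```

View pics/s1.png

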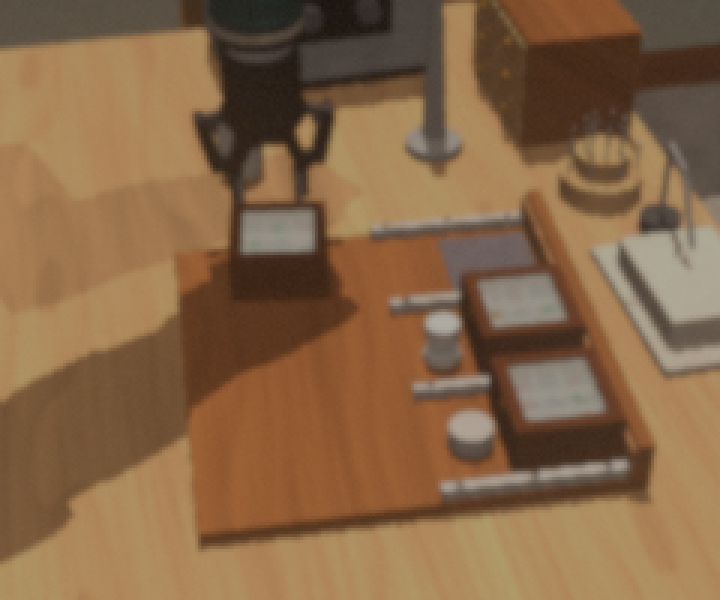

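>>> step_arm --increments '[[[-4, 0, 0], 0], [[-4, 0, 0], 0], [[-4, 0, 0], 0], [[-4, 0, 0], 0], [[-3, 0, 0], 0], [[-3, 0, 0], 0], [[0, 0, 0], 0]]'

```text
t: 7.8
ee_pos: [0.4924, 0.245, 0.0365]
orientation: [-0.0, 0.73, 0.684, 0.0]
force: [0.8, 0.5, -0.3]
finger_gap: 0.0502
grasp_force: 0.0
```

>>> step_arm --increments '[[[-3, 0, 0], 0], [[-3, 0, 0], 0], [[-3, 0, 0], 0], [[-3, 0, 0], 0], [[0, 0, 0], 0]]'

```text
t: 8.22
ee_pos: [0.4915, 0.2329, 0.0363]
orientation: [0.0, 0.73, 0.684, -0.0]
force: [-0.6, 1.1, 0.3]
finger_gap: 0.0502
grasp_force: 0.3
```

>>> step_arm --increments '[[[-2, 0, 0], 0], [[-2, 0, 0], 0], [[-2, 0, 0], 0], [[-2, 0, 0], 0], [[0, 0, 0], 0], [[0, 0, 0], 0]]'

```text
t: 8.72
ee_pos: [0.491, 0.225, 0.0362]
orientation: [0.0, 0.73, 0.684, -0.0]
force: [-0.0, -0.6, -0.3]
finger_gap: 0.0502
grasp_force: 0.0
```

```bash
python3 - <<'E'
from h import *
p=cam("wrist"); cv2.imwrite("pics/w3.png",p["color"])
np.savez("w3.npz",O=p["O"],Rm=p["Rm"],mtx=p["mtx"])
E
```

```text
(no output)
```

View pics/w3.png

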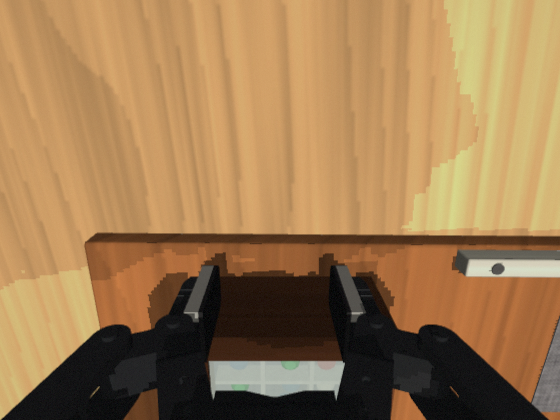

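```bash
python3 - <<'E'
from h import *
d=np.load("w3.npz"); p={k:d[k] for k in d}; x=np.array([.561,.0347,-.0672])
im=cv2.imread("pics/w3.png").astype(int).sum(2)
c,s_=np.cos(x[2]),np.sin(x[2]); Ri=np.array([[c,s_],[-s_,c]])
for col in (235,275,315): print(col,[(r,im[r,col-3:col+4].mean().round()) for r in range(230,300,2)])
for uv,z in [((235,277),.015),((315,277),.015),((200,243),.015),((400,243),.015),((275,235),0),((468,264),.027),((498,268),.027)]:
    print(uv,(Ri@(onz(p,uv,z)[:2]-x[:2])*1e3).round(1))
E
```

```text
235 [(230, np.float64(450.0)), (232, np.float64(450.0)), (234, np.float64(210.0)), (236, np.float64(150.0)), (238, np.float64(148.0)), (240, np.float64(150.0)), (242, np.float64(174.0)), (244, np.float64(253.0)), (246, np.float64(268.0)), (248, np.float64(271.0)), (250, np.float64(275.0)), (252, np.float64(272.0)), (254, np.float64(271.0)), (256, np.float64(322.0)), (258, np.float64(315.0)), (260, np.float64(318.0)), (262, np.float64(287.0)), (264, np.float64(274.0)), (266, np.float64(275.0)), (268, np.float64(274.0)), (270, np.float64(273.0)), (272, np.float64(278.0)), (274, np.float64(218.0)), (276, np.float64(140.0)), (278, np.float64(72.0)), (280, np.float64(71.0)), (282, np.float64(77.0)), (284, np.float64(74.0)), (286, np.float64(69.0)), (288, np.float64(72.0)), (290, np.float64(70.0)), (292, np.float64(65.0)), (294, np.float64(64.0)), (296, np.float64(65.0)), (298, np.float64(66.0))]
275 [(230, np.float64(443.0)), (232, np.float64(443.0)), (234, np.float64(247.0)), (236, np.float64(147.0)), (238, np.float64(151.0)), (240, np.float64(157.0)), (242, np.float64(175.0)), (244, np.
[... 1090 characters left out ...]
t64(272.0)), (260, np.float64(270.0)), (262, np.float64(271.0)), (264, np.float64(268.0)), (266, np.float64(270.0)), (268, np.float64(271.0)), (270, np.float64(269.0)), (272, np.float64(191.0)), (274, np.float64(158.0)), (276, np.float64(100.0)), (278, np.float64(69.0)), (280, np.float64(72.0)), (282, np.float64(72.0)), (284, np.float64(69.0)), (286, np.float64(63.0)), (288, np.float64(71.0)), (290, np.float64(73.0)), (292, np.float64(73.0)), (294, np.float64(64.0)), (296, np.float64(64.0)), (298, np.float64(63.0))]
(235, 277) [-104.7  174.7]
(315, 277) [-62.  174.7]
(200, 243) [-122.   194.6]
(400, 243) [-19.  194.7]
(275, 235) [-83.3 192.5]
(468, 264) [ 10.7 189.1]
(498, 268) [ 25.8 186.9]
```

>>> step_arm --increments '[[[-1, 0, 0], 0], [[0, 0, 0], 0], [[10, 0, 0], 0], [[20, 0, 0], 0], [[0, 0, -40], 0], [[0, 0, -40], 0], [[0, 0, 0], -0.121], [[0, 0, 0], -0.121]]'

```text
t: 9.43
ee_pos: [0.4941, 0.2555, 0.1185]
orientation: [0.001, 0.64, 0.769, 0.002]
force: [-0.6, -0.5, -1.1]
finger_gap: 0.0503
grasp_force: 0.0
```

>>> step_arm --increments '[[[0, 0, 0], -0.121], [[0, 0, 0], -0.121], [[0, 0, 0], -0.121], [[0, 0, 0], -0.121], [[0, 0, 0], -0.121], [[0, 0, 0], -0.121], [[0, 0, 0], -0.121], [[0, 0, 0], -0.121]]'

```text
t: 10.1
ee_pos: [0.4929, 0.2549, 0.1163]
orientation: [0.0, 0.208, 0.978, -0.0]
force: [-0.3, -0.3, 0.1]
finger_gap: 0.0502
grasp_force: 0.0
```

>>> step_arm --increments '[[[0, 0, 0], -0.121], [[0, 0, 0], -0.121], [[0, 0, 0], -0.119], [[24, -30, 0], 0], [[24, -30, 0], 0], [[24.5, -29.5, 0], 0], [[0, 0, 0], 0], [[0, 0, 0], 0]]'

```text
t: 10.77
ee_pos: [0.4139, 0.1693, 0.1166]
orientation: [0.0, 0.033, 0.999, -0.0]
force: [0.6, 0.5, 0.2]
finger_gap: 0.0508
grasp_force: 0.0
```

```bash
cat > chk.py <<'E'
from fit import *
x=np.array([.561,.0347,-.0672]); c,s_=np.cos(x[2]),np.sin(x[2]); Ri=np.array([[c,s_],[-s_,c]])
def rk(P): return (Ri@(np.array(P)[:2]-x[:2])*1e3).round(1)
def tool():
    s=env.sense(); q=s["orientation"]; Rt=R.from_quat([q[1],q[2],q[3],q[0]]).as_matrix()
    print("t",s["t"],"TCP rack",rk(s["ee_pos"]),"z",s["ee_pos"][2].round(4),"yaw err deg",(np.degrees(np.arctan2(-Rt[1,0],-Rt[0,0])-x[2])).round(2),"F",np.round(s["force"],1),s["finger_gap"])
def top():
    for n in ("wrist","side","scene"):
        p=cam(n)
        for t in ("stone_box","stone_box_glass"):
            m=nets.silhouettes(p,t)[:3]
            for d in m:
                k=d["pixels"].astype(np.uint8); cs=max(cv2.findContours(k,0,2)[0],key=cv2.contourArea)
                if t=="stone_box_glass":
                    W=np.array([rk(onz(p,q,.0605)) for q in cs.reshape(-1,2)],np.float32); print(n,t,round(d["conf"],2),cv2.minAreaRect(W))
        if n=="wrist": cv2.imwrite("pics/last.png",p["color"])
tool()
E
python3 - <<'E'
from chk import *
top()
E
```

```text
t 10.7667 TCP rack [-155.8  124.4] z 0.1166 yaw err deg 0.06 F [0.6 0.5 0.2] 0.050783757921575017
wrist stone_box_glass 0.65 ((-78.0, 125.89999389648438), (71.5999984741211, 64.80000305175781), 90.0)
side stone_box_glass 0.86 ((-74.63838195800781, 122.9664306640625), (71.91264343261719, 70.62664031982422), 89.05772399902344)
scene stone_box_glass 0.63 ((-77.75634765625, 126.61296081542969), (71.21151733398438, 71.52255249023438), 88.77591705322266)
```

>>> step_arm --increments '[[[0, 0, 40], 0], [[0, 0, 38], 0], [[0, 0, 0], 0], [[-6, 0, 0], 0], [[-5, 0, 0], 0], [[-3, 0, 0], 0], [[-3, 0, 0], 0], [[-3, 0, 0], 0]]'

```text
t: 11.88
ee_pos: [0.4359, 0.1686, 0.0394]
orientation: [0.001, 0.032, 0.999, 0.0]
force: [0.1, 0.3, -0.7]
finger_gap: 0.0497
grasp_force: 0.0
```

>>> step_arm --increments '[[[-3, 0, 0], 0], [[-3, 0, 0], 0], [[-3, 0, 0], 0], [[-3, 0, 0], 0], [[-4, 0, 0], 0], [[-4, 0, 0], 0], [[-4, 0, 0], 0], [[-4, 0, 0], 0]]'

```text
t: 12.55
ee_pos: [0.4621, 0.1666, 0.0385]
orientation: [-0.001, 0.032, 0.999, -0.0]
force: [-5.5, 0.9, 4.2]
finger_gap: 0.0502
grasp_force: 2.9
```

>>> step_arm --increments '[[[-2, 0, 0], 0], [[0, 0, 0], 0]]'

```text
t: 12.72
ee_pos: [0.4649, 0.1665, 0.0384]
orientation: [-0.0, 0.032, 0.999, -0.0]
force: [-0.4, -0.2, 0.7]
finger_gap: 0.0503
grasp_force: 0.7
```

```bash
python3 - <<'E'
from chk import *
top()
E
```

```text
t 12.7167 TCP rack [-104.8  125. ] z 0.0384 yaw err deg 0.13 F [-0.4 -0.2  0.7] 0.05026008861624849
wrist stone_box_glass 0.69 ((-71.14999389648438, 125.49998474121094), (59.99999237060547, 21.699996948242188), 90.0)
side stone_box_glass 0.67 ((-47.16184997558594, 124.37603759765625), (66.85306549072266, 67.99530029296875), 0.39377322793006897)
scene stone_box_glass 0.71 ((-49.5401611328125, 127.00408935546875), (72.49479675292969, 63.97693634033203), 87.90108489990234)
```

>>> step_arm --increments '[[[-3, 0, 0], 0], [[-4, 0, 0], 0], [[-4, 0, 0], 0], [[-4, 0, 0], 0], [[-4, 0, 0], 0], [[-4, 0, 0], 0], [[-4, 0, 0], 0], [[-3, 0, 0], 0]]'

```text
t: 13.83
ee_pos: [0.4941, 0.1645, 0.0382]
orientation: [-0.001, 0.032, 0.999, 0.0]
force: [-6.2, -0.3, 5.0]
finger_gap: 0.0504
grasp_force: 3.1
```

>>> step_arm --increments '[[[-3, 0, 0], 0], [[-4, 0, 0], 0], [[-4, 0, 0], 0], [[-4, 0, 0], 0], [[-4, 0, 0], 0], [[-3, 0, 0], 0], [[0, 0, 0], 0]]'

```text
t: 14.42
ee_pos: [0.5168, 0.1631, 0.0381]
orientation: [-0.0, 0.032, 0.999, 0.0]
force: [0.6, 0.1, 0.7]
finger_gap: 0.0501
grasp_force: 0.1
```

```bash
python3 - <<'E'
from chk import *
top()
E
```

```text
t 14.4167 TCP rack [-52.7 125.2] z 0.0381 yaw err deg 0.13 F [0.6 0.1 0.7] 0.05008007017239035
wrist stone_box_glass 0.93 ((-19.350000381469727, 125.5999984741211), (59.19999694824219, 21.700000762939453), 90.0)
side stone_box_glass 0.71 ((4.353876113891602, 124.09968566894531), (70.7811050415039, 76.52873229980469), 0.36963924765586853)
scene stone_box_glass 0.89 ((3.3000011444091797, 126.35000610351562), (66.80000305175781, 68.50000762939453), -0.0)
```

View pics/last.png

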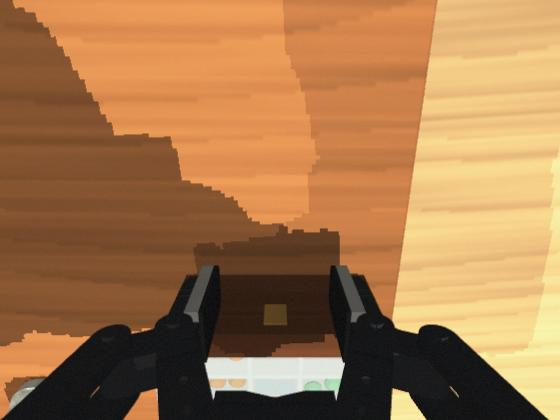

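>>> step_arm --increments '[[[-3, 0, 0], 0], [[-4, 0, 0], 0], [[-4, 0, 0], 0], [[-4, 0, 0], 0], [[-4, 0, 0], 0], [[-4, 0, 0], 0], [[-4, 0, 0], 0], [[-4, 0, 0], 0]]'

```text
t: 15.53
ee_pos: [0.5468, 0.1612, 0.0383]
orientation: [-0.001, 0.032, 0.999, 0.0]
force: [-6.0, 0.8, 4.8]
finger_gap: 0.0503
grasp_force: 3.2
```

>>> step_arm --increments '[[[-4, 0, 0], 0], [[-4, 0, 0], 0], [[-4, 0, 0], 0], [[-4, 0, 0], 0], [[-4, 0, 0], 0], [[-4, 0, 0], 0], [[-4, 0, 0], 0], [[-4, 0, 0], 0]]'

```text
t: 16.2
ee_pos: [0.5788, 0.1591, 0.0382]
orientation: [-0.001, 0.032, 0.999, 0.0]
force: [-7.0, 0.8, 4.0]
finger_gap: 0.0501
grasp_force: 3.2
```

>>> step_arm --increments '[[[-4, 0, 0], 0], [[-4, 0, 0], 0], [[-4, 0, 0], 0], [[-4, 0, 0], 0], [[-4, 0, 0], 0], [[-4, 0, 0], 0], [[-2, 0, 0], 0], [[0, 0, 0], 0]]'

```text
t: 16.87
ee_pos: [0.6054, 0.1574, 0.0381]
orientation: [-0.0, 0.032, 0.999, 0.0]
force: [-1.4, 0.2, 1.8]
finger_gap: 0.0502
grasp_force: 1.1
```

```bash
python3 - <<'E'
from chk import *
top()
E
```

```text
t 16.8667 TCP rack [ 36.1 125.4] z 0.0381 yaw err deg 0.14 F [-1.4  0.2  1.8] 0.05015236335869875
wrist stone_box_glass 0.83 ((69.69999694824219, 125.5999984741211), (21.20000457763672, 59.80000305175781), 0.0)
side stone_box_glass 0.75 ((93.0152587890625, 119.93970489501953), (66.0920181274414, 63.3712043762207), 80.2877197265625)
scene stone_box_glass 0.83 ((92.46786499023438, 127.18025970458984), (69.61859893798828, 66.85843658447266), 89.72187042236328)
```

>>> step_arm --increments '[[[-4, 0, 0], 0], [[-4, 0, 0], 0], [[-4, 0, 0], 0], [[-4, 0, 0], 0], [[-3, 0, 0], 0], [[-2, 0, 0], 0], [[0, 0, 0], 0]]'

```text
t: 17.9
ee_pos: [0.627, 0.156, 0.0382]
orientation: [0.0, 0.032, 0.999, 0.0]
force: [-1.1, 0.0, 0.9]
finger_gap: 0.0508
grasp_force: 0.5
```

>>> step_arm --increments '[[[-1, 0, 0], 0], [[-1, 0, 0], 0], [[-1, 0, 0], 0]]'

```text
t: 18.15
ee_pos: [0.6292, 0.1559, 0.0382]
orientation: [-0.0, 0.032, 0.999, -0.0]
force: [-3.9, -0.6, 1.0]
finger_gap: 0.0503
grasp_force: 1.9
```

>>> step_arm --increments '[[[-1, 0, 0], 0], [[-1, 0, 0], 0]]'

```text
t: 18.32
ee_pos: [0.6313, 0.1557, 0.0382]
orientation: [-0.0, 0.032, 0.999, -0.0]
force: [-5.1, 0.3, 1.1]
finger_gap: 0.0502
grasp_force: 1.8
```

>>> step_arm --increments '[[[-1, 0, 0], 0], [[-1, 0, 0], 0]]'

```text
t: 18.48
ee_pos: [0.6334, 0.1556, 0.0382]
orientation: [-0.0, 0.032, 0.999, 0.0]
force: [-2.9, -0.2, 0.5]
finger_gap: 0.0503
grasp_force: 1.7
```

>>> step_arm --increments '[[[-1, 0, 0], 0], [[-1, 0, 0], 0]]'

```text
t: 18.65
ee_pos: [0.6336, 0.1556, 0.0382]
orientation: [-0.002, 0.032, 0.999, 0.0]
force: [-19.3, 1.7, 15.0]
finger_gap: 0.0504
grasp_force: 9.9
```

>>> step_arm --increments '[[[0, 0, 0], 0]]'

```text
t: 18.73
ee_pos: [0.6336, 0.1556, 0.0382]
orientation: [-0.002, 0.032, 0.999, 0.0]
force: [-14.1, 1.3, 9.9]
finger_gap: 0.0498
grasp_force: 7.4
```

```bash
python3 - <<'E'
from chk import *
for n in ("side","scene"):
    p=cam(n)
    for t in ("stone_box_glass","home_box_a","berth"):
        for d in nets.silhouettes(p,t)[:4]:
            cs=max(cv2.findContours(d["pixels"].astype(np.uint8),0,2)[0],key=cv2.contourArea)
            W=np.array([rk(onz(p,q,.0605)) for q in cs.reshape(-1,2)],np.float32); print(n,t,round(d["conf"],2),cv2.minAreaRect(W))
    cv2.imwrite(f"pics/{n}_e.png",p["color"])
E
```

```text
t 18.7333 TCP rack [ 64.3 125.5] z 0.0382 yaw err deg 0.15 F [-14.1   1.3   9.9] 0.049834134958294224
side stone_box_glass 0.51 ((124.62126159667969, 124.88003540039062), (66.99165344238281, 61.058284759521484), 80.25877380371094)
side home_box_a 0.96 ((114.09573364257812, -146.8336181640625), (141.5919647216797, 105.7923355102539), 88.66777801513672)
side home_box_a 0.86 ((113.09640502929688, -24.050758361816406), (110.9480972290039, 138.3271026611328), 2.4292728900909424)
scene stone_box_glass 0.7 ((120.05000305175781, 128.20001220703125), (69.9000015258789, 73.80000305175781), -0.0)
scene home_box_a 0.84 ((121.9387435913086, -137.54380798339844), (130.0665740966797, 101.55680084228516), 88.91321563720703)
scene home_box_a 0.71 ((121.38053894042969, -10.3961181640625), (123.86161804199219, 96.68034362792969), 88.5108413696289)
scene berth 0.49 ((-88.75898742675781, 308.74578857421875), (24.789579391479492, 80.06063079833984), 28.629343032836914)
```

>>> step_arm --increments '[[[3, 0, 0], 0], [[6, 0, 0], 0], [[20, 0, 0], 0], [[20, 0, 0], 0], [[0, 0, -30], 0], [[0, 0, -40], 0], [[0, 0, -40], 0], [[0, 0, -40], 0]]'

```text
t: 19.8
ee_pos: [0.5861, 0.1586, 0.1904]
orientation: [0.001, 0.032, 0.999, -0.0]
force: [1.6, 0.0, 0.3]
finger_gap: 0.05
grasp_force: 0.0
```

>>> step_arm --increments '[[[30, 0, -10], 0], [[0, 0, 0], 0], [[0, 0, 0], 0]]'

```text
t: 20.05
ee_pos: [0.5563, 0.1608, 0.1994]
orientation: [0.001, 0.032, 0.999, 0.0]
force: [-0.3, -0.6, 0.4]
finger_gap: 0.05
grasp_force: 0.0
```

```bash
python3 - <<'E'
from chk import *
p=cam("wrist"); cv2.imwrite("pics/end.png",p["color"])
E
```

```text
t 20.05 TCP rack [-13.2 125.5] z 0.1994 yaw err deg 0.16 F [-0.3 -0.6  0.4] 0.04996814334691272
```

View pics/end.png

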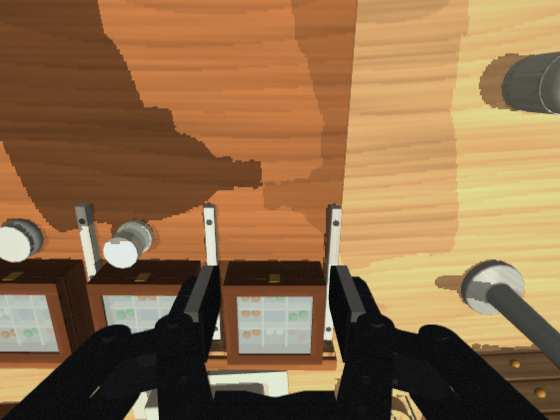

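The box at (274,310) sits square between its rails (210 and 333). Its near side, at row 262, is level with its neighbours' near sides, and it is against the stop. Jar, tin, bottle and mandrel are still standing where they were.

```bash
python3 -c "
from workcell import env
print(env.sign_off())"
```

```text
the job is handed in; nothing more can be done
None
```

The stone box is home against the cork stop, square in the left lane and level with its neighbours; the job is handed in at about 20 s, though the sign-off gave no verdict back.

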